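# Fit the stop plate and index the length stop by one hole

## Task

On the cut-length jig, first take the wide flat plate from the wooden rack, slide it edge-down, roughly centred, into the slot of the sliding section until it stands on the slot floor, and let go of it. Then pull the section's spring lock plunger up by its knob, slide the section exactly one hole along the tube in the direction of its slotted end, and let the pin drop fully home in that hole. Do not slide the section past that hole or back the other way, leave the narrow plate, screwdriver, cup and wood offcut where they are, and finish while still holding the knob between the fingers with the pin home: do not let go of it at the end.

Things in the scene. Friction and masses are not known exactly. Their poses are not given: they have to be found in the camera images.
- jig: The fixed jig: a wooden board 340 x 90 x 10 mm carrying a square aluminium tube 30 x 30 mm (its top 46 mm above the bench, from x = -85 to +225 mm) with a row of 11 mm holes every 45 mm along its top. Origin: on the bench, under the tube's centre line and under the knob at its starting hole. x runs along the tube from the knob towards the slotted end of the sliding section (the direction in which to slide), z is up. It stands anywhere on the bench with any of a range of yaws.
- section (a joint): Position of the dark grey sliding section (a sleeve 152 mm long, 40 mm wide, top 50 mm above the bench) along the tube, in m. It starts at about 0, with the pin in a hole; the next hole is at +0.045 (the pin has 1.5 mm of play each way in a hole), the one after at +0.090. Slides with 2.5 N of friction once the pin is pulled; it stays where it is left.
- knob (a point): Centre of the plunger's round black knob, 26 mm across and 20 mm tall, standing on a steel barrel 18 mm across and 18 mm tall on top of the section. Its centre is 78.5 mm above the bench when the pin is home. It moves with the section and with the pin; its axes are those of the jig.
- plunger (a joint): How far the pin is pulled up, in m: 0 fully home (12 mm deep in the hole), 0.012 just clear of the tube, 0.018 the upper stop. A spring pushes it down with 5.3 N at 0 to 8 N at 0.018. Between holes the round-ended pin, let go, rides on the tube at about 0.012 and drops into the next hole it comes over.
- slot (a point): Centre of the floor of the slot on the section, 100 mm along x from the knob and 52 mm above the bench; it moves with the section, axes as the jig. The slot is 11 mm wide along x and open at both ends along y (dark steel walls 60 mm long in y, 24 mm high, with flared lips up to 31 mm above the floor that open to about 23 mm). The plate goes in with its 8 mm thickness along x and its width along y.
- wide_plate_mid (a point): Centre of the flat aluminium plate to fit, 80 mm wide (along its x), 8 mm thick (along its y), 70 mm tall (along its z), about 85 to 170 g. It stands on edge in one of the rack's two slots, its lower edge 8 mm above the bench, and its top 48 mm stand clear of the rack.
- narrow_plate_mid (a point): Centre of the other plate, 50 mm wide, 8 mm thick and 70 mm tall, in the rack's other slot, 72 mm from the first. Not needed; leave it alone.
- rack: Fixed wooden rack 60 x 125 x 30 mm with two slots across it (along its x), 11 mm wide and 22 mm deep, at y = +36 and -36 mm. Origin at the centre of its underside on the bench, z up.
- screwdriver: A screwdriver lying on the bench on the far right, beyond the rack; leave it alone. Axis x along it; origin under its middle.
- bit_cup: A dark steel cup 64 mm across and 70 mm tall, upright; leave it alone. Origin: centre of its underside.
- offcut: A wood offcut 50 x 90 x 35 mm; leave it alone. Origin: centre of its underside.
Mind the look-alikes: they are no part of the job. What is shaped like the part that bears wide_plate_mid but yellow is not meant.

How it is judged:
By the outcome, as a careful person would: the job done as asked, in the order asked, and still so for the second after the job is handed in, while the arm keeps its last pose, push and grip.
It also fails if it takes over 61 s, if anything falls off the work surface, if the arm or the gripper's body presses on something with over 40 N, if the wrist force passes 120 N, or if a joint passes its speed limit or range.

## Robot

A 7-joint arm with a two-finger parallel gripper is mounted at the origin on the work surface. World frame = base frame: x ahead of the robot, y to its left, z up, the work surface at z = 0. Lengths are in m, angles in rad, forces in N, time in s.
With the tool pointing down it reaches from about 0.4 to 0.85 m from the base axis. Payload 10.4 kg.
Tool frame: the origin (TCP) lies at the very end of the fingers, on their centre line; the grasp point (between the pads) lies 19 mm behind it; x points along the fingers, y is the direction in which the jaws open and shut, and the axes are right-handed (so a half turn about x gives the same grasp; the last joint's range is limited). The gripper opens to 85 mm and grips with 20 to 120 N. Pads are 22 mm wide; open, the fingers measure 114 mm over their backs; the gripper's body (76 mm by 85 mm) begins 54 mm behind the grasp point. The pads swing forward as they close: fully open they stand 13 mm farther back than shut.
Start: joints at [1.214, 0.332, -0.065, 1.46, 0.022, 1.35, -0.088], TCP at [0.205, -0.591, 0.231] pointing down, gripper open.
Joint ranges: [-2.6, 2.6], [-0.5, 2.12], [-1.47, 1.34], [0.16, 2.42], [-1.27, 4.41], [0.06, 2.06], [-2.6, 2.6]. Speed limits (rad/s): [2.22, 2.22, 2.79, 2.79, 3.14, 3.14, 3.14].

## Interface

Orientations are given as a unit quaternion [x, y, z, w].
In Python, from workcell import monitor, camera, ticket, regions_of gives the robot as it stands.
- The arm moves only by the tool step_arm, never from a script. Its argument "increments" is a list of rows, each a list of 5 numbers: the finger opening in m, from 0 to 0.0854, then the shift along the world's x, y, z in m, then the turn about the world's z in rad. A call has 1 to 12 rows; each row shifts and turns the commanded pose from where the row before left it; what a row does not reach is not made up. A row lasts 1/12 s, in which the tool goes at most 41.7 mm and 7.16 degrees, less where a joint would pass 70% of its speed; a pose out of reach is approached as far as the arm can. A call with a gripper value outside its range is refused whole. The fingers move at their own pace and stop on an object; "force" is the grip in N (left out, the last holds). Time passes only in rows, so rows that do not move let the fingers close. It gives the time, the measured TCP pose, the force and the opening at its end, in the units of the state.
- monitor.get_obs(): the state, without advancing time (a new reading comes with each control period).
- camera(name): name is "side" or "top" or "wrist"; returns a dict with "color" (480x640x3 uint8, red, green, blue), "range_z" (480x640 float32, m along the optical axis (not along the pixel's ray), 0 where there is no reading), "fx", "fy", "cx", "cy" (pixels), "cam_to_world" (4x4, takes a point from camera to world coordinates). Camera axes: x right, y up, looking along -z (the intrinsics and any distortion apply to the point x, -y, -z); pixel columns grow to the right and rows downward; lengths in m; the calibration is good to about 2 mm. A picture is of the moment at which its call begins.
- ticket.hand_in(): hands the job in, once; it reports no verdict.
Trained networks look in a picture, given as the dict that the camera call returned (one of the last four; its "shot" number tells which), for a name from the list of things; names that differ only in an ending like _2 or _b are one class to them, and where a whole thing is asked for, a point or a joint stands for the part that bears it (a point fixed in the world has none). Each returns a list of dicts, best first, with "p" (0 to 1); they miss things now and then, are a little off and sometimes report something else, mostly with a low value. They report only what shows in the picture. A call takes as long as a camera call. They do not tell look-alikes from the thing itself.
- regions_of(picture, query): "region" (480x640 bool, what is visible of it) and "centre" ([row, column] in pixels, amid what is visible of it).
The state is a dict: "clock": time; "joint_pos": joint angles; "joint_velocities": joint speeds; "tau": joint torques, N m; "position": TCP position; "ee_rot": TCP orientation; "ft_force": force on the tool from outside, world axes, zero at the start; "torque": the same for the moment, N m; "grip_width": opening from 0.0 (shut) to 1.0 (fully open).
Only numpy, scipy, OpenCV 4.12 (cv2) and the standard library are available. Lean on these libraries where they do the work, as an engineer would, in place of code of your own. Each camera call takes 0.05 s, during which the arm holds its last target. There are 200 camera calls.

## Working session

There is one attempt and no reset: what is moved stays moved. The work goes in short steps, Python scripts to look and compute and a tool call to move; the robot and the scene stay as the last step left them, time stands still between calls to the robot, and variables do not carry over. Pictures are saved under pics/ and viewed, about 8 in all and at most 12, crops included, and the job is handed in when it is done.

Besides the shell and the picture viewer there is one more tool, called after "Call:" as name(argument=value, ...), one argument or row to a line, values as JSON. step_arm: Moves the arm, as the interface text tells. Its arguments: {"type":"object","properties":{"increments":{"type":"array"},"force":{"type":"number"}},"required":["increments"]}

```bash
mkdir -p pics
cat > h.py <<'E'
import numpy as np, cv2
from workcell import monitor, camera, ticket, regions_of
def cloud(p):
    z=p["range_z"]; v,u=np.mgrid[:480,:640]
    P=np.stack([(u-p["cx"])/p["fx"]*z,-(v-p["cy"])/p["fy"]*z,-z,np.ones_like(z)],-1)
    W=(P@np.array(p["cam_to_world"]).T)[...,:3]; W[z<=0]=np.nan
    return W
def save(p,n): cv2.imwrite(f"pics/{n}.png",p["color"][...,::-1])
E
python3 - <<'E'
from h import *
ims=[]
for n in("top","side"):
    p=camera(n); W=cloud(p); ims.append(p["color"]); print(n,[k for k in p], p["fx"],np.round(p["cam_to_world"],3).tolist())
    for q in["wide_plate_mid","narrow_plate_mid","knob","slot","rack","jig","section","screwdriver","bit_cup","offcut"]:
        for r in regions_of(p,q)[:3]:
            c=np.nanmedian(W[r["region"]],0); print(q,round(r["p"],2),np.round(r["centre"]),r["region"].sum(),np.round(c,3))
cv2.imwrite("pics/a.png",cv2.resize(np.vstack(ims),(448,672))[...,::-1])
cv2.imwrite("pics/top.png",ims[0][...,::-1]);cv2.imwrite("pics/side.png",ims[1][...,::-1])
E
```

```text
top ['color', 'range_z', 'fx', 'fy', 'cx', 'cy', 'cam_to_world', 'shot'] 509.9862066506991 [[-0.015, 0.986, -0.167, 0.434], [-1.0, -0.015, 0.002, -0.177], [-0.001, 0.167, 0.986, 1.133], [0.0, 0.0, 0.0, 1.0]]
wide_plate_mid 0.8 [316. 384.] 333 [ 0.46  -0.313  0.063]
wide_plate_mid 0.52 [260. 400.] 341 [ 0.582 -0.347  0.068]
narrow_plate_mid 0.59 [265. 365.] 156 [ 0.568 -0.277  0.076]
knob 0.71 [277. 236.] 134 [0.548 0.001 0.089]
slot 0.56 [279. 204.] 1167 [0.531 0.06  0.053]
rack 0.93 [266. 380.] 1140 [ 0.567 -0.31   0.031]
jig 0.92 [292. 210.] 6465 [0.521 0.065 0.013]
section 0.73 [287. 198.] 1177 [0.529 0.069 0.054]
screwdriver 0.75 [284. 456.] 523 [ 0.53  -0.472  0.024]
bit_cup 0.7 [197. 352.] 782 [ 0.727 -0.244  0.033]
bit_cup 0.29 [287. 198.] 1202 [0.529 0.071 0.054]
offcut 0.93 [187. 285.] 1060 [ 0.751 -0.096  0.035]
side ['color', 'range_z', 'fx', 'fy', 'cx', 'cy', 'cam_to_world', 'shot'] 496.56470937840066 [[-0.882, 0.332, -0.334, 0.358], [-0.47, -0.641, 0.607, 0.338], [-0.013, 0.693, 0.721, 0.678], [0.0, 0.0, 0.0, 1.0]]
wide_plate_mid 0.97 [193. 380.] 996 [ 0.584 -0.341  0.054]
wide_plate_mid 0.91 [232. 436.] 1413 [ 0.458 -0.307  0.039]
narrow_plate_mid 0.74 [216. 371.] 640 [ 0.57  -0.271  0.056]
narrow_plate_mid 0.68 [209. 286.] 1354 [ 0.717 -0.233  0.046]
knob 0.59 [335. 306.] 315 [0.547 0.011 0.087]
rack 0.8 [235. 381.] 1017 [ 0.556 -0.259  0.028]
rack 0.58 [334. 305.] 317 [0.547 0.01  0.087]
rack 0.25 [266. 230.] 1748 [ 0.748 -0.079  0.033]
jig 0.55 [394. 305.] 11098 [0.523 0.081 0.017]
section 0.79 [398. 301.] 3004 [0.525 0.09  0.061]
screwdriver 0.93 [177. 418.] 684 [ 0.536 -0.464  0.019]
bit_cup 0.59 [207. 286.] 1395 [ 0.717 -0.234  0.046]
offcut 0.63 [267. 231.] 1707 [ 0.747 -0.079  0.034]
offcut 0.17 [178. 421.] 627 [ 0.532 -0.463  0.019]
```

View pics/top.png

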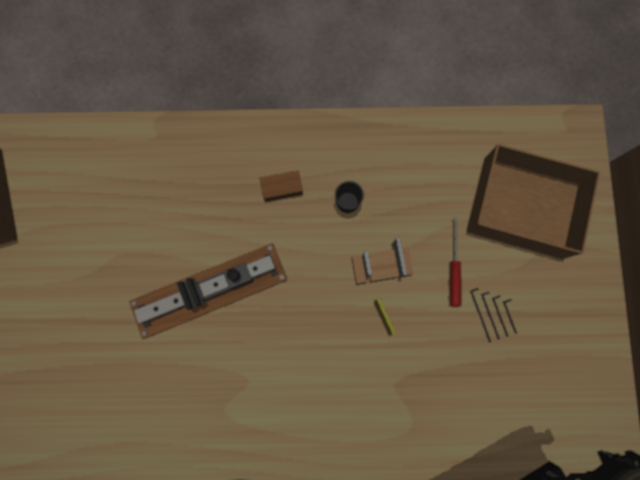

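View pics/side.png

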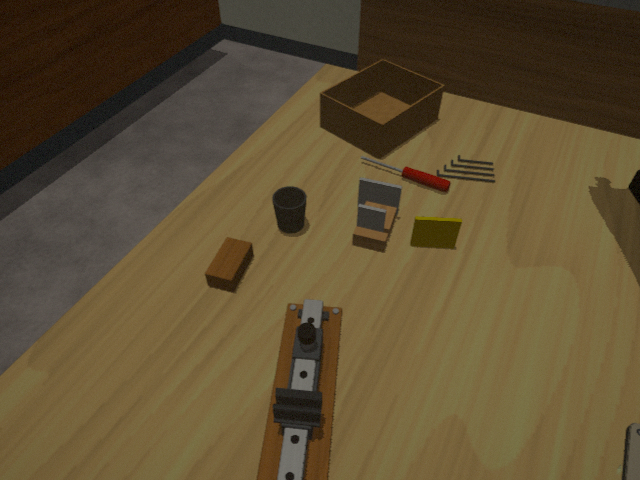

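The top view shows the jig at the left, with its slot near (192,293) and knob near (235,275). The rack holds the wide grey plate at (400,258) and the narrow one at (366,264). The yellow plate at (385,317), lying off the rack, is the look-alike.

Run:
```python
from h import *
from scipy.spatial.transform import Rotation as R
o=monitor.get_obs(); print(np.round(o["position"],4),np.round(R.from_quat(o["ee_rot"]).as_matrix(),3).tolist(),o["ft_force"])
def top(W,reg,zmin,zmax):
    P=W[reg]; P=P[np.isfinite(P).all(1)]; P=P[(P[:,2]>zmin)&(P[:,2]<zmax)]
    c,s,a=cv2.minAreaRect((P[:,:2]*1000).astype(np.float32)); v=np.linalg.svd(P[:,:2]-P[:,:2].mean(0),full_matrices=False)[2][0]
    return len(P),np.round(c,1),np.round(s,1),round(a,1),np.round(np.degrees(np.arctan2(v[1],v[0])),1),np.round(np.percentile(P[:,2],[5,50,95]),4)
for n in("top","side"):
    p=camera(n); W=cloud(p); x,y,z=np.moveaxis(W,-1,0)
    print(n)
    print("wide",top(W,(abs(x-.583)<.06)&(abs(y+.347)<.035),.045,.1))
    print("narrow",top(W,(abs(x-.568)<.05)&(abs(y+.277)<.03),.045,.1))
    print("knob",top(W,(np.hypot(x-.548,y-.003)<.04),.08,.12))
    print("lips",top(W,(np.hypot(x-.51,y-.1)<.05),.068,.12))
    print("tube",top(W,(abs(x-.52)<.12)&(abs(y-.07)<.2),.038,.055))
    print("board",top(W,(abs(x-.52)<.15)&(abs(y-.07)<.25),.006,.014))
```

```text
[ 0.2048 -0.5905  0.2313] [[0.0, 0.328, -0.945], [-0.0, -0.945, -0.328], [-1.0, 0.0, -0.0]] [ 0.28730149 -0.53124281  0.19904647]
top
wide (245, array([ 582.5, -349.1]), array([78.6,  9.3]), 8.5, np.float64(-171.5), array([0.0498, 0.0768, 0.0813]))
narrow (136, array([ 570. , -278.1]), array([50.1,  8.2]), 8.8, np.float64(-171.5), array([0.0492, 0.0772, 0.0815]))
knob (125, array([548.5,   1.3]), array([24.4, 23.1]), 89.7, np.float64(-113.2), array([0.0845, 0.0886, 0.0921]))
lips (305, array([512.4,  95. ]), array([60.3, 28.4]), 20.9, np.float64(-158.8), array([0.0704, 0.0803, 0.0846]))
tube (2101, array([523.2,  68.2]), array([ 59.9, 310.4]), 21.6, np.float64(111.4), array([0.0422, 0.0469, 0.0527]))
board (3275, array([517.4,  69.7]), array([288.9, 491.5]), 1.5, np.float64(-68.9), array([0.0068, 0.0103, 0.0132]))
side
wide (674, array([ 583.8, -343.9]), array([80.4, 13.4]), 10.3, np.float64(-171.5), array([0.047 , 0.0645, 0.0781]))
narrow (449, array([ 570.6, -273.2]), array([50.4, 11.8]), 7.7, np.float64(-170.9), array([0.0474, 0.0653, 0.0779]))
knob (271, array([548.7,   7. ]), array([25. , 24.9]), 79.5, np.float64(118.9), array([0.082 , 0.0875, 0.0892]))
lips (928, array([513.1,  99.7]), array([60. , 28.7]), 20.9, np.float64(-157.8), array([0.0693, 0.0778, 0.083 ]))
tube (3641, array([531.7,  52.7]), array([ 60. , 270.2]), 21.8, np.float64(111.3), array([0.0428, 0.0459, 0.0517]))
board (5454, array([535.6,  42.6]), array([ 90.1, 275.8]), 21.6, np.float64(110.7), array([0.0076, 0.0095, 0.0114]))
```

Call:
step_arm(
  increments=[
    [0.05,0.0315,0.0204,0,-0.0154],
    [0.05,0.0315,0.0204,0,-0.0154],
    [0.05,0.0315,0.0204,0,-0.0154],
    [0.05,0.0315,0.0204,0,-0.0154],
    [0.05,0.0315,0.0204,0,-0.0154],
    [0.05,0.0315,0.0204,0,-0.0154],
    [0.05,0.0315,0.0204,0,-0.0154],
    [0.05,0.0315,0.0204,0,-0.0154],
    [0.05,0.0315,0.0204,0,-0.0154],
    [0.05,0.0315,0.0204,0,-0.0154],
    [0.05,0.0315,0.0204,0,-0.0154],
    [0.05,0.0315,0.0204,0,-0.0154],
  ],
)

```text
clock: 2.2
position: [0.5842, -0.3446, 0.2315]
ee_rot: [0.705, 0.052, -0.705, 0.052]
ft_force: [-0.4, -0.8, 0.3]
grip_width: 0.586
```

```bash
cat >> h.py <<'E'
from scipy.spatial.transform import Rotation as R
def top(W,reg,zmin,zmax):
    P=W[reg]; P=P[np.isfinite(P).all(1)]; P=P[(P[:,2]>zmin)&(P[:,2]<zmax)]
    if len(P)<10: return len(P)
    c,s,a=cv2.minAreaRect((P[:,:2]*1000).astype(np.float32)); v=np.linalg.svd(P[:,:2]-P[:,:2].mean(0),full_matrices=False)[2][0]
    return len(P),np.round(c,1),np.round(s,1),round(a,1),np.round(np.degrees(np.arctan2(v[1],v[0])),1),np.round(np.percentile(P[:,2],[5,50,95]),4)
def state():
    o=monitor.get_obs(); M=R.from_quat(o["ee_rot"]).as_matrix()
    print("t",round(o["clock"],2),np.round(o["position"],4),"yaw_y",round(np.degrees(np.arctan2(M[1,1],M[0,1])),2),"F",np.round(o["ft_force"],1),"w",round(o["grip_width"]*85.4,1))
    return o
E
python3 - <<'E'
from h import *
state()
p=camera("wrist"); W=cloud(p); x,y,z=np.moveaxis(W,-1,0); save(p,"w1"); print(np.round(p["cam_to_world"],3).tolist())
print("wide",top(W,(abs(x-.583)<.06)&(abs(y+.347)<.03),.055,.1))
print("wide top",top(W,(abs(x-.583)<.06)&(abs(y+.347)<.03),.074,.1))
print("narrow",top(W,(abs(x-.568)<.05)&(abs(y+.277)<.03),.055,.1))
E
```

```text
t 2.2 [ 0.5842 -0.3446  0.2315] yaw_y -81.52 F [-0.4 -0.8  0.3] w 50.1
[[0.148, 0.945, 0.291, 0.658], [-0.989, 0.141, 0.045, -0.334], [0.001, -0.295, 0.956, 0.374], [0.0, 0.0, 0.0, 1.0]]
wide (1000, array([ 582.5, -347.8]), array([79.8,  7.5]), 8.5, np.float64(-171.4), array([0.0765, 0.078 , 0.0792]))
wide top (973, array([ 582.4, -347.6]), array([79.6,  7.5]), 8.8, np.float64(-171.4), array([0.0768, 0.078 , 0.0792]))
narrow (969, array([ 569.2, -277.1]), array([49.6,  8.5]), 8.2, np.float64(-171.1), array([0.0581, 0.0773, 0.0789]))
```

View pics/w1.png

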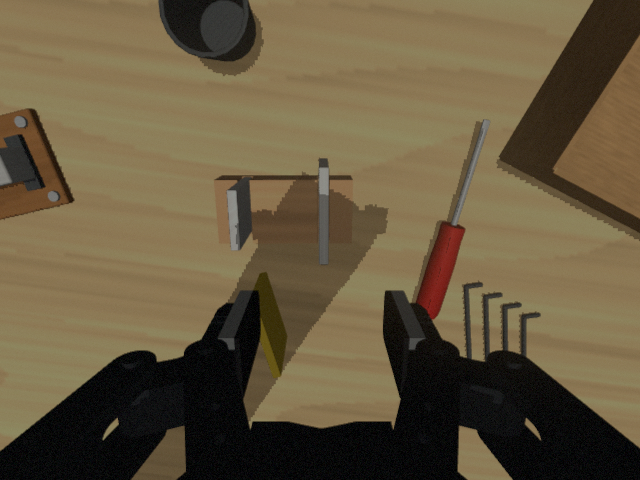

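The wide plate's top edge spans rows 158–263 at column 324, and its centre is (0.5825, -0.3477) with the top at 0.078. I'll go down and grasp it.

Call:
step_arm(
  increments=[
    [0.05,-0.0017,-0.003,-0.035,0],
    [0.05,0,0,-0.035,0],
    [0.05,0,0,-0.035,0],
    [0.05,0,0,-0.035,0],
    [0.05,0,0,-0.025,0],
    [0.05,0,0,-0.02,0],
    [0.05,0,0,0,0],
    [0.0,0,0,0,0],
    [0.0,0,0,0,0],
    [0.0,0,0,0,0],
    [0.0,0,0,0,0],
    [0.0,0,0,0,0],
  ],
  force=60,
)

```text
clock: 3.25
position: [0.5821, -0.3486, 0.0485]
ee_rot: [0.706, 0.052, -0.704, 0.053]
ft_force: [-3.2, 2.2, 4.9]
grip_width: 0.08
```

Call:
step_arm(
  increments=[
    [0.0,0,0,0.01,0],
    [0.0,0,0,0.03,0],
    [0.0,0,0,0.035,0],
    [0.0,0,0,0.035,0],
    [0.0,0,0,0.035,0],
    [0.0,-0.005,0.035,0.015,0.02],
    [0.0,-0.006,0.038,0,0.02],
    [0.0,-0.006,0.038,0,0.02],
    [0.0,-0.006,0.038,0,0.02],
    [0.0,-0.006,0.038,0,0.02],
    [0.0,-0.006,0.038,0,0.02],
    [0.0,-0.006,0.038,0,0.02],
  ],
)

```text
clock: 4.25
position: [0.5396, -0.0842, 0.2077]
ee_rot: [0.7, 0.102, -0.699, 0.103]
ft_force: [1.1, -0.4, -1.0]
grip_width: 0.083
```

Call:
step_arm(
  increments=[
    [0.0,-0.006,0.038,0,0.02],
    [0.0,-0.006,0.038,0,0.02],
    [0.0,-0.006,0.035,0,0.02],
    [0.0,-0.005,0.035,0,0.02],
    [0.0,-0.005,0.03,0,0.002],
    [0.0,0,0,0,0],
    [0.0,0,0,0,0],
  ],
)

```text
clock: 4.83
position: [0.5119, 0.0922, 0.2076]
ee_rot: [0.695, 0.132, -0.694, 0.132]
ft_force: [1.1, -0.1, -2.3]
grip_width: 0.083
```

Run:
```python
from h import *
state()
for n in("wrist","side","top"):
    p=camera(n); W=cloud(p); x,y,z=np.moveaxis(W,-1,0); save(p,n+"2"); print(n)
    print("knob",top(W,(np.hypot(x-.548,y-.003)<.04),.08,.1))
    print("lips",top(W,(np.hypot(x-.51,y-.1)<.05),.068,.095))
    print("plate",top(W,(np.hypot(x-.51,y-.1)<.07),.12,.225))
    print("tube",top(W,(abs(x-.52)<.12)&(abs(y-.07)<.2),.042,.055))
```

```text
t 4.83 [0.5119 0.0922 0.2076] yaw_y -68.52 F [ 1.1 -0.1 -2.3] w 7.1
wrist
knob (1091, array([548.4,   4.3]), array([25.1, 24.9]), 35.1, np.float64(-106.8), array([0.0832, 0.0884, 0.0896]))
lips (1274, array([511.7,  96.9]), array([60.5, 27.7]), 21.8, np.float64(-172.1), array([0.076 , 0.0809, 0.0834]))
plate (1502, array([533.3,  99.7]), array([35.3, 34.1]), 21.2, np.float64(-157.7), array([0.1796, 0.2174, 0.2243]))
tube (13545, array([522.1,  69.3]), array([ 60.2, 310.4]), 20.1, np.float64(111.8), array([0.0435, 0.0463, 0.0517]))
side
knob 6
lips (921, array([513. ,  99.6]), array([59.8, 28.9]), 21.1, np.float64(-157.7), array([0.0696, 0.078 , 0.083 ]))
plate (1508, array([510. , 100.3]), array([80. , 17.2]), 24.8, np.float64(-158.6), array([0.1699, 0.1905, 0.2215]))
tube (2593, array([531.3,  53.2]), array([ 60.1, 269.2]), 21.5, np.float64(110.1), array([0.0434, 0.0458, 0.052 ]))
top
knob (122, array([548.7,   1.9]), array([24.6, 22.7]), 87.7, np.float64(-95.3), array([0.0853, 0.0891, 0.0916]))
lips (179, array([508.3,  92.8]), array([50. , 27.4]), 21.6, np.float64(-163.2), array([0.0691, 0.0778, 0.0842]))
plate (153, array([494.2,  80.1]), array([37.9, 21.6]), 0.3, np.float64(-166.6), array([0.1715, 0.1985, 0.2223]))
tube (1571, array([530.2,  55. ]), array([ 58. , 280.4]), 26.9, np.float64(112.1), array([0.0431, 0.0473, 0.0527]))
```

View pics/wrist2.png

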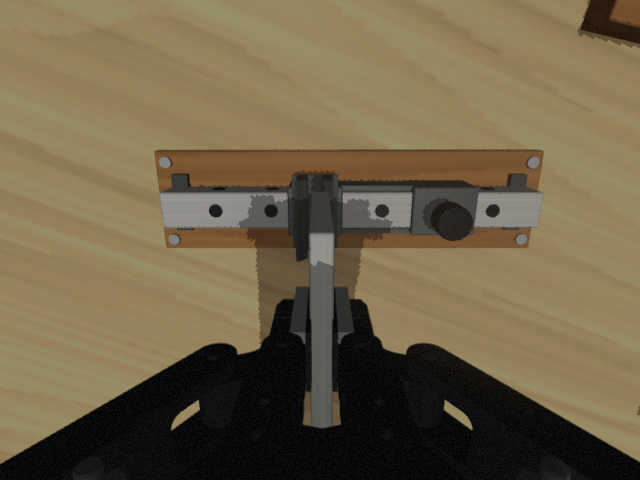

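View pics/side2.png

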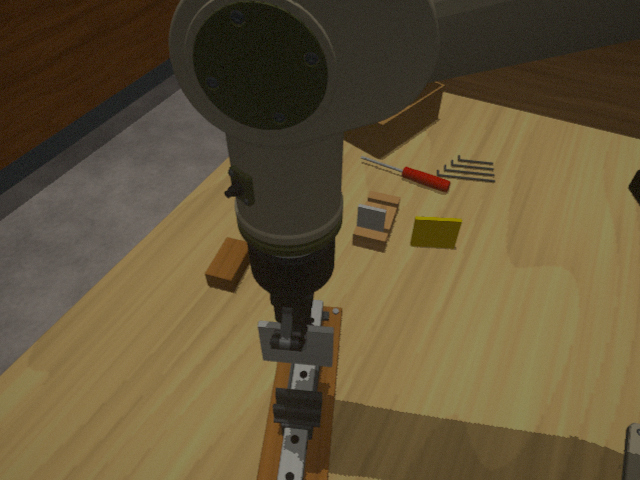

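```bash
cat >> h.py <<'E'
A=np.radians(111.5); EX=np.array([np.cos(A),np.sin(A)]); EY=np.array([-EX[1],EX[0]]); K0=np.array([.5484,.0043])
def jig(W):
    d=W[...,:2]-K0; return d@EX, d@EY, W[...,2]
E
python3 - <<'E'
from h import *
o=state(); print("tcp jig",[np.round(v*1000,1) for v in jig(np.array(o["position"]))])
pc=lambda a:np.round(np.nanpercentile(a,[1,5,50,95,99])*1000,1)
for n in("wrist","side"):
    p=camera(n); W=cloud(p); X,Y,Z=jig(W); print(n)
    # section walls/lips
    m=(abs(X-.1)<.03)&(abs(Y)<.045)&(Z>.078)&(Z<.09); print("lips X",pc(X[m]),"Y",pc(Y[m]),m.sum())
    m=(abs(X-.1)<.02)&(abs(Y)<.06)&(Z>.13)&(Z<.245)
    if n=="wrist": m&=(Z>.19)
    print("plate X",pc(X[m]),"Y",pc(Y[m]),"Z",pc(Z[m]),m.sum())
    for y0 in np.arange(-.045,.05,.01):
        q=m&(abs(Y-y0)<.005)
        if q.sum()>15: print(round(y0,3),"X",pc(X[q])[[1,2,3]],"Z",pc(Z[q])[[0,2,4]],q.sum())
    if n=="side":
        for z0 in np.arange(.165,.24,.01):
            q=m&(abs(Z-z0)<.005)
            if q.sum()>15: print("z",round(z0,3),"X",pc(X[q])[[1,2,3]],"Y",pc(Y[q])[[0,4]])
    m=(abs(Y)<.012)&(Z>.044)&(Z<.0475)&(X>.14)&(X<.22); print("tubeZ",pc(Z[m]))
    m=(abs(X+0.0)<.25)&(abs(Y)<.02)&(Z>.043)&(Z<.048)
    g=p["color"].mean(2)
E
```

```text
t 4.98 [0.5124 0.0889 0.2068] yaw_y -68.85 F [-0.5  0.7 -1.9] w 7.1
tcp jig [np.float64(91.9), np.float64(2.5), np.float64(206.8)]
wrist
lips X [ 86.1  88.2 109.3 112.8 113.2] Y [-29.7 -28.4  -6.1  26.5  29.5] 897
plate X [ 81.4  83.8  91.5 103.8 107.3] Y [-37.7 -37.5  -7.5  28.   34.3] Z [198.3 214.5 236.2 244.1 244.7] 8044
-0.035 X [87.4 91.1 94.6] Z [191.8 234.2 237.5] 1272
-0.025 X [87.5 91.1 94.7] Z [234.7 236.3 237.7] 730
-0.015 X [87.6 90.9 94.5] Z [235.  236.4 237.6] 671
-0.005 X [ 81.9  94.6 106.5] Z [211.7 235.4 244.7] 3117
0.005 X [86.5 91.3 95.8] Z [235.3 236.9 244.9] 819
0.015 X [87.1 91.1 95.4] Z [235.4 236.7 244.8] 624
0.025 X [87.9 91.1 94.7] Z [235.2 236.5 237.7] 511
0.035 X [87.9 91.2 94.8] Z [235.3 236.5 237.6] 300
tubeZ [44.4 44.8 46.  47.1 47.4]
side
lips X [ 87.5  88.4  93.5 114.6 115.7] Y [-31.3 -28.8  -1.3  25.3  27.6] 457
plate X [ 89.6  91.7  96.8  97.9 102.7] Y [-38.9 -36.5  12.2  37.8  40. ] Z [167.1 170.  201.7 235.9 236.8] 2081
-0.035 X [90.9 96.6 97.4] Z [167.8 209.9 236.6] 335
-0.025 X [91.1 96.6 97.7] Z [167.4 212.1 236.5] 249
-0.015 X [91.9 96.9 97.8] Z [166.  185.2 237.1] 148
-0.005 X [96.3 97.1 97.8] Z [167.7 180.5 193.6] 114
0.005 X [ 96.5  97.2 108.1] Z [166.7 183.8 217.7] 127
0.015 X [ 92.1  96.9 102.3] Z [167.3 208.2 236.8] 344
0.025 X [91.8 96.9 97.9] Z [167.6 209.6 237.3] 365
0.035 X [91.8 97.  98. ] Z [167.7 210.4 237. ] 377
0.045 X [90.6 94.6 97.1] Z [169.5 198.4 235.7] 22
z 0.165 X [96.3 97.1 97.9] Y [-37.7  39.6]
z 0.175 X [96.3 97.2 98. ] Y [-38.6  39.5]
z 0.185 X [96.2 97.1 98. ] Y [-38.4  40. ]
z 0.195 X [96.2 97.  97.9] Y [-38.4  40.1]
z 0.205 X [96.1 96.9 98. ] Y [-39.1  40. ]
z 0.215 X [ 95.7  96.8 102.8] Y [-39.1  39.8]
z 0.225 X [95.8 96.7 97.5] Y [-38.7  40.2]
z 0.235 X [89.6 94.6 97.4] Y [-38.9  39.7]
tubeZ [44.1 44.3 45.6 47.1 47.4]
```

Both views agree that the plate is level and needs +8.5 mm along jig x. I'll shift it and go down to just above the lips, then check again.

Call:
step_arm(
  increments=[
    [0.0,-0.0031,0.0079,0,0],
    [0.0,0,0,-0.02,0],
    [0.0,0,0,-0.03,0],
    [0.0,0,0,-0.02,0],
    [0.0,0,0,-0.006,0],
    [0.0,0,0,0,0],
    [0.0,0,0,0,0],
    [0.0,0,0,0,0],
  ],
)

```text
clock: 5.75
position: [0.5099, 0.0985, 0.1319]
ee_rot: [0.696, 0.13, -0.694, 0.13]
ft_force: [-0.1, 0.3, -1.3]
grip_width: 0.087
```

Run:
```python
from h import *
pc=lambda a:np.round(np.nanpercentile(a,[1,5,50,95,99])*1000,1)
for n in("wrist","side"):
    o=state(); print("tcp jig",[np.round(v*1000,1) for v in jig(np.array(o["position"]))])
    p=camera(n); W=cloud(p); X,Y,Z=jig(W); print(n)
    save(p,n+"3")
    m=(abs(X-.1)<.03)&(abs(Y)<.045)&(Z>.076)&(Z<.087); print("lips X",pc(X[m]),"Y",pc(Y[m]),m.sum())
    m=(abs(X-.1)<.013)&(abs(Y)>.012)&(abs(Y)<.06)&(Z>.092)&(Z<.175)
    print("plate X",pc(X[m]),"Y",pc(Y[m]),"Z",pc(Z[m]),m.sum())
```

```text
t 5.75 [0.5099 0.0985 0.1319] yaw_y -68.75 F [-0.1  0.3 -1.3] w 7.4
tcp jig [np.float64(101.7), np.float64(1.3), np.float64(131.9)]
wrist
lips X [ 85.8  86.4  92.8 112.6 113.2] Y [-29.8 -28.5  -8.9  14.3  17. ] 2296
plate X [ 97.1  97.5 101.  104.5 104.9] Y [-38.9 -38.7 -23.8  30.9  34.1] Z [ 99.  118.5 161.3 162.3 163. ] 3967
t 5.8 [0.5099 0.0984 0.1319] yaw_y -68.76 F [-0.7  0.2 -1.1] w 7.3
tcp jig [np.float64(101.7), np.float64(1.3), np.float64(131.9)]
side
lips X [107.2 107.9 113.1 115.1 115.4] Y [-31.5 -28.8  -0.9  25.2  27.3] 237
plate X [ 99.5 101.2 106.7 107.6 107.9] Y [-40.3 -38.4  17.3  37.2  38.9] Z [ 92.9  96.1 139.2 161.6 162.6] 1266
```

View pics/side3.png

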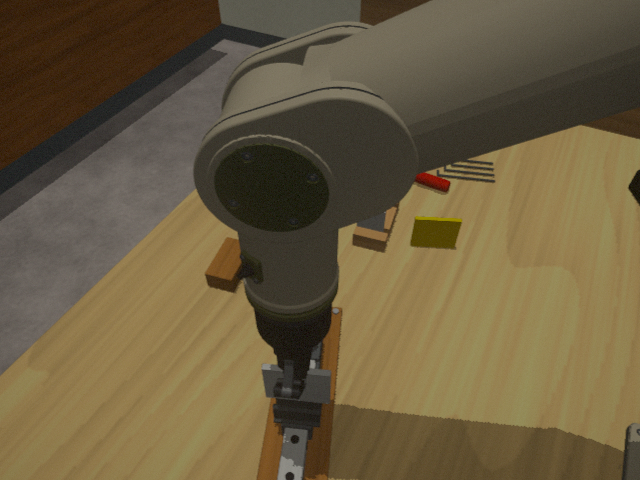

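The plate is 1.5 mm too far along x in both views. I'll correct that and lower it into the slot.

Call:
step_arm(
  increments=[
    [0.0,0.0006,-0.0014,0,0],
    [0.0,0,0,0,0],
    [0.0,0,0,-0.006,0],
    [0.0,0,0,-0.006,0],
    [0.0,0,0,-0.006,0],
    [0.0,0,0,-0.005,0],
    [0.0,0,0,-0.005,0],
    [0.0,0,0,-0.004,0],
    [0.0,0,0,0,0],
    [0.0,0,0,0,0],
  ],
)

```text
clock: 6.68
position: [0.5095, 0.0968, 0.0981]
ee_rot: [-0.695, -0.13, 0.695, -0.13]
ft_force: [0.9, 0.4, -1.6]
grip_width: 0.082
```

```bash
cat >> h.py <<'E'
pc=lambda a:np.round(np.nanpercentile(a,[1,5,50,95,99])*1000,1)
def chk(names=("wrist","side"),tag=None):
    for n in names:
        o=state(); print("tcp jig",[float(np.round(v*1000,1)) for v in jig(np.array(o["position"]))])
        p=camera(n); W=cloud(p); X,Y,Z=jig(W); print(n)
        if tag: save(p,n+tag)
        m=(abs(X-.1)<.03)&(abs(Y)<.045)&(Z>.076)&(Z<.087); print("lips X",pc(X[m]),m.sum())
        m=(abs(X-.1)<.012)&(abs(Y)>.014)&(abs(Y)<.06)&(Z>.092)&(Z<.175)
        if m.sum()>20: print("plate X",pc(X[m]),"Y",pc(Y[m]),"Z",pc(Z[m]),m.sum())
E
python3 -c "from h import *; chk()"
```

```text
t 6.68 [0.5095 0.0968 0.0981] yaw_y -68.74 F [ 0.9  0.4 -1.6] w 7.0
tcp jig [100.3, 2.3, 98.1]
wrist
lips X [ 85.9  86.6 100.  112.6 113.3] 2837
plate X [ 88.9  92.4  99.6 108.4 111.1] Y [-37.9 -37.7 -18.4  31.8  35.2] Z [ 95.3 107.3 127.7 171.8 174.4] 4049
t 6.73 [0.5097 0.0968 0.0984] yaw_y -68.74 F [ 0.6  0.4 -1.8] w 7.2
tcp jig [100.3, 2.1, 98.4]
side
lips X [104.7 104.8 106.3 115.  115.6] 260
plate X [ 97.8  99.2 105.  106.  106.4] Y [-39.3 -37.4  17.   37.8  39.8] Z [ 92.9  94.7 118.1 128.5 129.6] 752
```

Call:
step_arm(
  increments=[
    [0.0,0,0,-0.002,0],
    [0.0,0,0,-0.002,0],
    [0.0,0,0,-0.001,0],
    [0.0,0,0,-0.0005,0],
    [0.0,0,0,0,0],
  ],
)

```text
clock: 7.2
position: [0.5095, 0.0968, 0.0927]
ee_rot: [-0.695, -0.13, 0.695, -0.13]
ft_force: [-0.0, 0.4, -1.9]
grip_width: 0.084
```

```bash
python3 -c "from h import *; chk()"
```

```text
t 7.2 [0.5095 0.0968 0.0927] yaw_y -68.74 F [-0.   0.4 -1.9] w 7.1
tcp jig [100.3, 2.3, 92.7]
wrist
lips X [ 85.9  86.6 100.3 112.6 113.3] 2862
plate X [ 88.5  90.5  99.7 109.6 111.5] Y [-37.9 -37.7 -15.1  31.5  35. ] Z [ 95.7 107.2 122.4 172.3 174.5] 4377
t 7.25 [0.5096 0.0968 0.0928] yaw_y -68.74 F [-1.   1.  -0.7] w 7.7
tcp jig [100.3, 2.2, 92.8]
side
lips X [104.  104.8 106.  114.8 115.4] 243
plate X [ 97.8  99.  104.9 106.1 106.4] Y [-39.2 -37.2  16.8  37.9  39.9] Z [ 92.3  94.9 114.3 122.8 123.7] 671
```

Call:
step_arm(
  increments=[
    [0.0,0,0,-0.0005,0],
    [0.0,0,0,-0.0005,0],
    [0.0,0,0,-0.0005,0],
    [0.0,0,0,0,0],
  ],
)

```text
clock: 7.63
position: [0.5097, 0.0969, 0.0924]
ee_rot: [0.695, 0.13, -0.695, 0.131]
ft_force: [-4.8, -0.6, 11.3]
grip_width: 0.082
```

Force has risen to 11 N, so the plate is on the floor. I'll release and retreat upward.

Call:
step_arm(
  increments=[
    [0.04,0,0,0,0],
    [0.04,0,0,0,0],
    [0.04,0,0,0,0],
    [0.04,0,0,0,0],
    [0.04,0,0,0.02,0],
    [0.04,0,0,0.035,0],
    [0.04,0,0,0.035,0],
    [0.04,0,0,0.01,0],
    [0.04,0.01,-0.023,0,0],
    [0.04,0.013,-0.033,0,0],
    [0.04,0.013,-0.033,0,0],
    [0.04,0,0,0,0],
  ],
)

```text
clock: 8.63
position: [0.5472, -0.0002, 0.1907]
ee_rot: [-0.695, -0.126, 0.696, -0.128]
ft_force: [-0.6, -0.8, -0.1]
grip_width: 0.469
```

Run:
```python
from h import *
chk(("wrist","side"),"4")
for n in ("wrist","side"):
    p=camera(n); W=cloud(p); X,Y,Z=jig(W); x,y,z=np.moveaxis(W,-1,0)
    print(n,"knob",top(W,(np.hypot(x-.548,y-.003)<.03),.086,.1),[ (round(r["p"],2),np.round(r["centre"])) for r in regions_of(p,"knob")[:2]])
    m=(np.hypot(X,Y)<.03)&(Z>.086)&(Z<.1); print(pc(X[m]),pc(Y[m]),m.sum())
```

```text
t 8.63 [ 5.472e-01 -2.000e-04  1.907e-01] yaw_y -69.25 F [-0.6 -0.8 -0.1] w 40.1
tcp jig [-3.8, 2.8, 190.7]
wrist
lips X [85.7 86.  92.9 95.7 98.3] 1654
plate X [ 94.8  95.   95.7 102.  103. ] Y [-37.9 -37.  -15.6  38.4  41. ] Z [ 92.8  94.9 116.9 122.7 123.2] 2882
t 8.68 [0.5463 0.0035 0.1907] yaw_y -69.11 F [ 0.6 -0.1  0.9] w 40.2
tcp jig [0.0, 2.3, 190.7]
side
lips X [104.  104.3 107.4 115.  115.4] 484
plate X [ 97.1  98.2 104.5 105.5 105.7] Y [-39.4 -37.3  14.4  37.6  39.6] Z [ 92.4  94.4 115.  122.4 123. ] 722
wrist knob (1101, array([548.8,   3.9]), array([25., 25.]), 9.5, np.float64(-144.4), array([0.0871, 0.0884, 0.0896])) [(0.97, array([226., 327.]))]
[-12.4 -10.9  -0.4   9.6  11. ] [-12.  -10.8  -0.6   9.8  11.4] 1101
side knob (215, array([548.8,   6.7]), array([23.6, 25. ]), 28.9, np.float64(104.4), array([0.0863, 0.0879, 0.0894])) [(0.79, array([332., 305.]))]
[-10.2  -8.2   2.5  12.   14.1] [-13.3 -11.7  -2.    8.1   9.4] 215
```

View pics/wrist4.png

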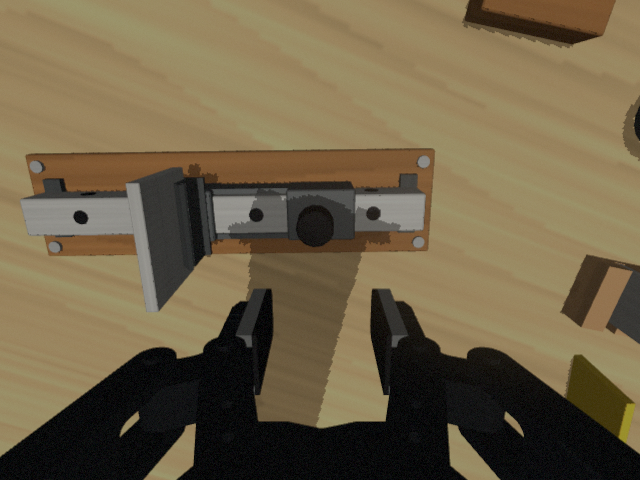

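The plate stands in the slot, with its top edge around (150,240) and its height at 122.5 mm. The knob is at (315,226). I'll go down on the knob and grip it.

Call:
step_arm(
  increments=[
    [0.045,0.0023,0.001,-0.02,0],
    [0.045,0,0,-0.03,0],
    [0.045,0,0,-0.03,0],
    [0.045,0,0,-0.025,0],
    [0.045,0,0,-0.015,0],
    [0.045,0,0,-0.01,0],
    [0.045,0,0,0,0],
    [0.0,0,0,0,0],
    [0.0,0,0,0,0],
    [0.0,0,0,0,0],
    [0.0,0,0,0,0],
    [0.0,0,0,0,0],
  ],
  force=60,
)

```text
clock: 9.93
position: [0.5489, 0.0077, 0.0628]
ee_rot: [0.696, 0.129, -0.694, 0.131]
ft_force: [0.2, -5.3, 1.5]
grip_width: 0.284
```

```bash
python3 -c "from h import *; chk(('side','wrist'),'5')"
```

```text
t 9.93 [0.5489 0.0077 0.0628] yaw_y -68.8 F [ 0.2 -5.3  1.5] w 24.2
tcp jig [2.9, -1.7, 62.8]
side
lips X [105.1 105.6 107.3 117.4 117.8] 509
plate X [ 97.2  98.4 105.  106.2 106.6] Y [-39.4 -37.3  14.4  37.6  39.5] Z [ 92.6  94.8 114.1 122.4 123.1] 751
t 9.98 [0.5489 0.0076 0.0628] yaw_y -68.8 F [ 1.1 -6.   2.5] w 24.1
tcp jig [2.9, -1.7, 62.8]
wrist
lips X [ 87.9  88.5  97.6  98.7 102.5] 6825
plate X [96.9 97.2 98.  98.9 99.3] Y [-37.7 -34.8  14.3  25.3  27.8] Z [ 92.2  92.7  98.6 112.2 114.3] 3737
```

View pics/wrist5.png

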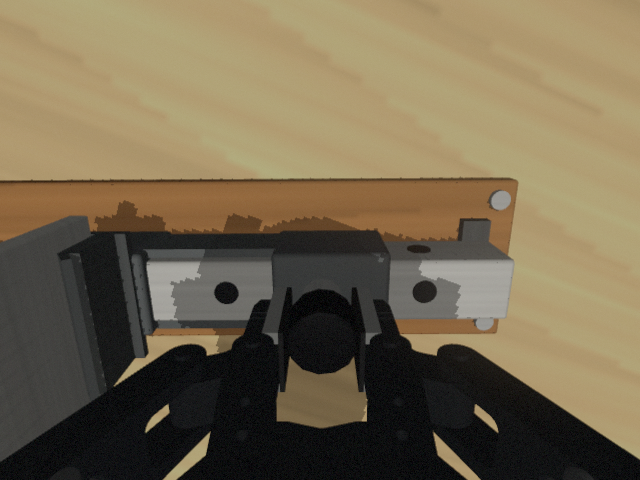

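Knob gripped at column 320, midway between the pads. The section sits at the +x side of its play, about 2 mm. Pulling up now.

Call:
step_arm(
  increments=[
    [0.0,0,0,0.004,0],
    [0.0,0,0,0.004,0],
    [0.0,0,0,0.004,0],
    [0.0,0,0,0.003,0],
    [0.0,0,0,0.001,0],
    [0.0,0,0,0,0],
    [0.0,0,0,0,0],
  ],
)

```text
clock: 10.62
position: [0.5482, 0.0091, 0.0774]
ee_rot: [0.695, 0.131, -0.695, 0.13]
ft_force: [4.7, -0.0, -7.4]
grip_width: 0.283
```

```bash
cat >> h.py <<'E'
def kz(n="wrist"):
    p=camera(n); W=cloud(p); X,Y,Z=jig(W)
    for r in regions_of(p,"knob")[:2]:
        m=r["region"]; print(n,"knob p",round(r["p"],2),"Z",pc(Z[m]),"X",pc(X[m]),m.sum())
    o=monitor.get_obs(); t=np.array(o["position"]); tx=jig(t)[0]
    m=(abs(X-tx)<.009)&(abs(Y)<.009)&(Z>.07)&(Z<.12); print("knobtop Z",pc(Z[m]),m.sum())
    return p
E
python3 -c "
from h import *; chk(('wrist',)); kz(); kz('side')"
```

```text
t 10.62 [0.5482 0.0091 0.0774] yaw_y -68.73 F [ 4.7 -0.  -7.4] w 24.2
tcp jig [4.5, -1.5, 77.4]
wrist
lips X [ 89.6  90.1  99.5 100.5 103.8] 5724
plate X [ 99.1  99.5 100.3 104.  106.5] Y [-38.  -37.2 -16.1  28.6  32.3] Z [ 92.4  93.6 106.3 121.9 122.6] 7661
wrist knob p 0.84 Z [ 85.8  88.8 102.7 103.8 104.2] X [-7.8 -6.3  3.6 13.6 15. ] 4755
knobtop Z [ 91.9 101.9 103.  103.9 104.3] 2374
knobtop Z [ 86.7  87.4  98.4 102.5 102.9] 13
```

Call:
step_arm(
  increments=[
    [0.0,-0.0011,0.0028,0.001,0],
    [0.0,-0.0022,0.0056,0,0],
    [0.0,-0.0022,0.0056,0,0],
    [0.0,-0.0022,0.0056,0,0],
    [0.0,-0.0022,0.0056,0,0],
    [0.0,-0.0022,0.0056,0,0],
    [0.0,-0.0011,0.0028,0,0],
    [0.0,0,0,0,0],
    [0.0,0,0,0,0],
    [0.0,0,0,0,0],
  ],
)

```text
clock: 11.7
position: [0.5345, 0.0434, 0.0782]
ee_rot: [-0.695, -0.131, 0.695, -0.13]
ft_force: [3.9, 4.9, -8.2]
grip_width: 0.28
```

```bash
cat >> h.py <<'E'
def lips(n):
    p=camera(n); W=cloud(p); X,Y,Z=jig(W)
    m=(X>.07)&(X<.17)&(abs(Y)<.045)&(Z>.076)&(Z<.0835); print(n,"lips X",pc(X[m]),m.sum())
    m=(X>.08)&(X<.17)&(abs(Y)>.018)&(abs(Y)<.06)&(Z>.095)&(Z<.13); print("plate X",pc(X[m]),"Z",pc(Z[m]),m.sum())
E
python3 -c "
from h import *; o=state(); print([float(np.round(v*1000,1)) for v in jig(np.array(o['position']))]); lips('wrist'); lips('side'); save(kz(),'wrist6')"
```

```text
t 11.7 [0.5345 0.0434 0.0782] yaw_y -68.69 F [ 3.9  4.9 -8.2] w 23.9
[41.5, -1.5, 78.2]
wrist lips X [126.7 127.1 135.7 137.  140.6] 4327
plate X [135.2 135.6 136.4 141.2 143.2] Z [ 95.3  96.4 108.  122.  122.7] 5722
side lips X [145.1 145.4 150.4 156.  156.5] 433
plate X [138.1 138.9 145.3 146.2 146.5] Z [ 95.7  97.8 117.9 122.7 123.4] 603
wrist knob p 0.63 Z [ 85.   88.8 103.6 104.7 105.1] X [28.8 30.4 40.8 50.9 52.4] 4913
knobtop Z [ 94.1 102.9 103.9 104.8 105.1] 2362
```

View pics/wrist6.png

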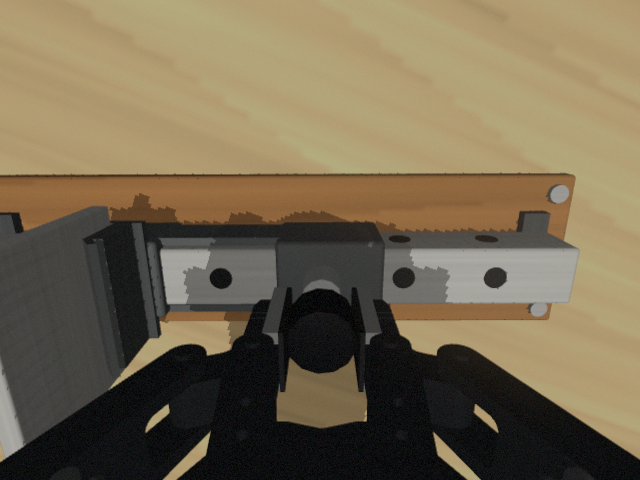

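Holes are visible at columns 221, 403 and 495. The target hole, hidden under the knob, should be near column 312, and the knob axis is at 320, so about 4 mm remain. The lips say 4.6 mm, so I'll use 4.3.

Call:
step_arm(
  increments=[
    [0.0,-0.0008,0.002,0,0],
    [0.0,-0.0008,0.002,0,0],
    [0.0,0,0,0,0],
    [0.0,0,0,0,0],
    [0.0,0,0,0,0],
  ],
)

```text
clock: 12.32
position: [0.5333, 0.0465, 0.0783]
ee_rot: [0.695, 0.131, -0.695, 0.13]
ft_force: [4.0, 1.4, -7.6]
grip_width: 0.281
```

Run:
```python
from h import *
o=state(); print([float(np.round(v*1000,1)) for v in jig(np.array(o['position']))]); lips('wrist'); lips('side')
p=camera("wrist"); W=cloud(p); X,Y,Z=jig(W)
# dark blobs on tube top left & right of section: hole centres
g=p["color"].max(2); save(p,"wrist7")
tube=((abs(Y)<.0145)&(Z>.03)&(Z<.049)&(X<.2)); h=tube&(g<45)&(abs(Y)<.008)
n,l,s,c=cv2.connectedComponentsWithStats(h.astype(np.uint8))
for i in range(1,n):
    if s[i][4]>60:
        u,v=c[i]; d=np.array([(u-p["cx"])/p["fx"],-(v-p["cy"])/p["fy"],-1]); M=np.array(p["cam_to_world"]); d=M[:3,:3]@d; k=(.046-M[2,3])/d[2]; q=M[:3,3]+k*d
        print("hole",np.round(c[i]),s[i][4],[float(np.round(a*1000,1)) for a in jig(q)])
kz()
```

```text
t 12.32 [0.5333 0.0465 0.0783] yaw_y -68.75 F [ 4.   1.4 -7.6] w 24.0
[44.7, -1.4, 78.3]
wrist lips X [129.9 130.3 138.8 140.2 143.4] 4302
plate X [138.5 138.8 139.7 144.5 146.5] Z [ 95.2  96.3 107.9 122.  122.7] 5704
side lips X [148.8 149.  154.2 159.1 159.6] 433
plate X [141.7 142.8 149.  150.  150.2] Z [ 95.7  97.8 117.7 122.5 123.1] 591
hole [227. 278.] 336 [90.5, 0.5, 46.0]
hole [410. 277.] 323 [0.4, 0.5, 46.0]
wrist knob p 0.64 Z [ 85.6  89.2 103.7 104.8 105.2] X [32.3 33.9 43.8 54.  55.3] 4841
knobtop Z [ 93.7 103.  104.  104.9 105.3] 2371
```

Holes are at 0.4 and 90.5, so the target is 45.4. The knob is at 43.8, so I need +1.5 mm more. Then I'll lower it gently.

Call:
step_arm(
  increments=[
    [0.0,-0.0006,0.0015,0,0],
    [0.0,0,0,0,0],
    [0.0,0,0,0,0],
    [0.0,0,0,-0.003,0],
    [0.0,0,0,-0.002,0],
    [0.0,0,0,-0.002,0],
    [0.0,0,0,0,0],
    [0.0,0,0,0,0],
  ],
)

```text
clock: 13.23
position: [0.5328, 0.0478, 0.0712]
ee_rot: [0.695, 0.13, -0.695, 0.13]
ft_force: [5.3, 0.3, -6.7]
grip_width: 0.282
```

```bash
python3 -c "
from h import *; o=state(); print([float(np.round(v*1000,1)) for v in jig(np.array(o['position']))]); lips('wrist'); kz()"
```

```text
t 13.23 [0.5328 0.0478 0.0712] yaw_y -68.75 F [ 5.3  0.3 -6.7] w 24.1
[46.2, -1.5, 71.2]
wrist lips X [131.2 131.6 140.3 141.7 145. ] 4767
plate X [140.  140.3 141.1 142.2 144.6] Z [ 95.1  95.9 103.8 119.5 122.1] 4065
wrist knob p 0.81 Z [78.5 81.8 96.6 97.7 98.1] X [33.6 35.1 45.2 55.5 57. ] 4903
knobtop Z [87.1 95.8 96.9 97.8 98.2] 2375
```

The pin is entering the hole: pulled height about 8.6 mm, knob at 45.3. Lowering the rest of the way.

Call:
step_arm(
  increments=[
    [0.0,0,0,-0.003,0],
    [0.0,0,0,-0.003,0],
    [0.0,0,0,-0.002,0],
    [0.0,0,0,-0.001,0],
    [0.0,0,0,0,0],
    [0.0,0,0,0,0],
  ],
)

```text
clock: 13.88
position: [0.5329, 0.0478, 0.0628]
ee_rot: [0.695, 0.13, -0.695, 0.13]
ft_force: [2.7, 0.1, 1.6]
grip_width: 0.286
```

```bash
python3 -c "
from h import *; o=state(); print([float(np.round(v*1000,1)) for v in jig(np.array(o['position']))]); lips('wrist'); kz()"
```

```text
t 13.88 [0.5329 0.0478 0.0628] yaw_y -68.75 F [2.7 0.1 1.6] w 24.4
[46.1, -1.6, 62.8]
wrist lips X [131.  131.6 140.4 141.7 145.2] 5278
plate X [139.9 140.2 141.  141.9 142.2] Z [ 95.1  95.4  99.7 112.9 115. ] 2100
wrist knob p 0.56 Z [70.3 73.5 88.2 89.4 89.8] X [33.6 35.1 45.2 55.5 57. ] 4897
knobtop Z [78.3 87.5 88.6 89.5 89.9] 2371
```

Call:
step_arm(
  increments=[
    [0.0,0,0,-0.001,0],
    [0.0,0,0,0,0],
    [0.0,0,0,0,0],
    [0.0,0,0,0,0],
  ],
)

```text
clock: 14.37
position: [0.5331, 0.0478, 0.0627]
ee_rot: [0.695, 0.13, -0.695, 0.131]
ft_force: [-1.5, -0.9, 13.5]
grip_width: 0.282
```

Run:
```python
from h import *
state(); lips('side'); save(kz(),'wrist8')
a=camera('side'); b=camera('wrist'); cv2.imwrite('pics/fin.png',np.hstack([cv2.resize(i['color'],(400,300)) for i in(a,b)])[...,::-1])
```

```text
t 14.37 [0.5331 0.0478 0.0627] yaw_y -68.75 F [-1.5 -0.9 13.5] w 24.1
side lips X [149.9 150.1 155.2 160.6 161.1] 429
plate X [142.9 144.1 150.2 151.2 151.4] Z [ 95.5  96.9 117.5 122.8 123.5] 594
wrist knob p 0.76 Z [70.1 73.4 88.2 89.3 89.7] X [33.7 35.2 45.2 55.4 56.8] 4883
knobtop Z [78.  87.4 88.5 89.4 89.8] 2361
```

View pics/fin.png

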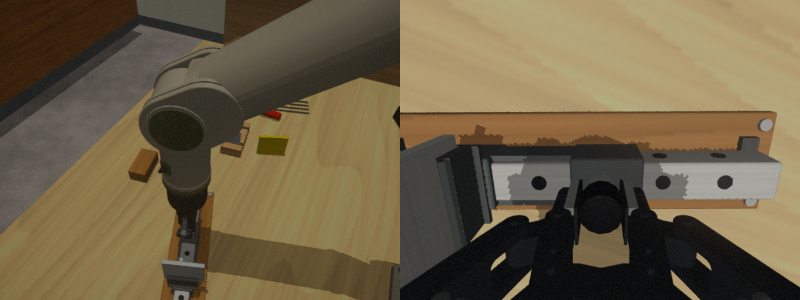

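The knob is held at about (600,205) in the right-hand picture. A firm stop at 13.5 N with no downward motion means the pin is home. The plate still stands in the slot at (183,270) in the left-hand picture, its top at 122.5 mm.

```bash
python3 -c "
from h import *; print(ticket.hand_in()); state()"
```

```text
the job is handed in; nothing more can be done
None
the job is handed in; nothing more can be done
```

The job is done and handed in at about 14.5 s. The wide grey plate stands in the slot and was released. The section moved one hole along, and the gripper still holds the knob with the pin home.

**Last checks:**
- **Plate:** its top is at about 122.5 mm, which matches standing on the slot floor. I felt about 11 N of contact when it touched down.
- **Section:** the knob is at jig x of about 45.3 mm. The hole measured in the same wrist-camera picture is at about 45.4 mm.
- **Pin:** the knob top is back at its starting height, 88.5 mm against 88.4 mm. Pressing down gave a firm stop at 13.5 N with no further movement, and I left that light push on.

**Disagreements:**
- The fixed cameras differed from each other by about 5 mm in y, so I used the wrist camera with offsets measured within single pictures.
- Gripping the knob pushed the section about 2 mm forward within the pin's play. It moved about 1.7 mm further when the pin came out. Both were in the sliding direction.
- The narrow plate, screwdriver, cup and offcut were not approached, but I did not measure them again at the end.

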